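Set up the folding drying rack and lay the rails on it

ROBOT

A 6-joint arm with a two-finger parallel gripper is mounted at the origin on a cart in front of the work surface, level with it; the furniture and walls round the work are solid. World frame = base frame: x ahead of the robot, y to its left, z up, the work surface at z = 0. Lengths are in m, angles in rad, forces in N, time in s.
With the tool pointing down it reaches from about 0.275 to 0.825 m from the base axis. Payload 4.9 kg.
Tool frame: the origin (TCP) lies at the very end of the fingers, on their centre line; the grasp point (between the pads) lies 19 mm behind it (robot.tcp_to_grasp is the z of the grasp point in the tool frame, in m); z points along the fingers, y is the line along which they close (so a half turn about z gives the same grasp; the last joint's range is limited). The gripper opens to 85 mm and grips with 20 to 120 N. Pads are 22 mm wide; open, the fingers measure 114 mm over their backs; the gripper's body (76 mm by 85 mm) begins 54 mm behind the grasp point. The pads swing forward as they close: fully open they stand 13 mm farther back than shut.
Start: joints at [1.006, 0.326, -0.193, 1.052, 0, 1.437], TCP at [0.23, 0.5, 0.231] pointing down, gripper open.
Joint ranges: [-2.65, 2.65], [-0.97, 1.79], [-1.3, 1.35], [-1.93, 2.1], [-1.47, 1.37], [-3.14, 3.14]. Speed limits (rad/s): [2.57, 2.57, 3.14, 3.14, 3.14, 3.14].

INTERFACE

Orientations are given as a unit quaternion [x, y, z, w].
In Python, from cell import robot, optics gives the robot as it stands.
- The arm moves only by the shell command python3 -m handwheel 'ROWS' [FORCE]. ROWS is JSON, a list of rows, each a list of 3 entries, a list of its own where there are three numbers: the shift along the world's x, y, z in cm, then the turn about the world's z in rad, then the opening in per cent of the stroke, from 0 (shut) to 100 (fully open). A call has 1 to 5 rows; each row is the pose to reach, as a shift and turn from the pose commanded when the call began; what a row does not reach only later rows make up. A row lasts 1/10 s, in which the tool goes at most 50 mm and 8.59 degrees, less where a joint would pass 70% of its speed; a pose out of reach is approached as far as the arm can. A call with a gripper value outside its range is refused whole. The fingers move at their own pace and stop on an object; FORCE is the grip in N (left out, the last holds). Time passes only in rows, so rows that repeat a pose let the fingers close. It gives the time, the measured TCP pose, the force, the opening and the grip force at its end, in the units of the state.
- robot.read_state(): the state, without advancing time (a new reading comes with each control period).
- optics.read_camera(name): name is "scene" or "top" or "wrist"; returns (picture, depth): 480x640x3 uint8, red, green, blue; 480x640 float32, m along the optical axis (not along the pixel's ray), 0 where there is no reading.
- optics.calibration(name): a dict with "vertical_fov" (degrees; the focal length in pixels is half the picture's height over the tangent of half this angle, whatever the lens; pixels are square), "cx", "cy" (the principal point, pixels), "k1" (the pictures are not rectified: a ray, as slopes to the right and down, at radius r is drawn at 1 + k1 r^2 times it, then the intrinsics apply), "extrinsics" (4x4, takes a point from camera to world coordinates); the wrist camera has in their place "tool_from_camera" (4x4, takes a point from camera to tool coordinates, whose origin is the TCP and whose axes are the flange's). Camera axes: x right, y up, looking along -z (the intrinsics and any distortion apply to the point x, -y, -z); pixel columns grow to the right and rows downward; lengths in m; the calibration is good to about 2 mm. A picture is of the moment at which its call begins: read the wrist's pose just before it. calibration takes no time and is no camera call.
- robot.finish_job(): hands the job in; it is judged then, once.
The state is a dict: "time": time; "joint_pos": joint angles; "qvel": joint speeds; "joint_torque": joint torques, N m; "eef_pos": TCP position; "tool_rot": TCP orientation; "ft_force": force on the tool from outside, world axes, zero at the start; "wrist_torque": the same for the moment, N m; "finger_gap": finger opening in m; "grasp_force": force on a finger pad.
Only numpy, scipy, OpenCV 4.12 (cv2) and the standard library are available. Lean on these libraries where they do the work, as an engineer would, in place of code of your own. Each camera call takes 0.05 s, during which the arm holds its last target. There are 200 camera calls.

TASK

Get the small wooden drying rack ready for the frame rails: first lift the mug off the rack's ledge and stand it upright on the round cork coaster, then push both folding prop legs of the rack out until they hit their stops. Then lay the long batten flat across the two legs, parallel to the ledge, and lay every frame rail (the shorter square sticks) across from the ledge to the batten, level and side by side with about a finger's width or more of free air between them. Leave the other things on the table alone.

Things in the scene. Friction and masses are not known exactly. Their poses are not given: they have to be found in the camera images.
- rack: wooden bench drying rack, fixed on the table near its left edge: a ledge on two cheeks, and on its -x side two upright folding prop legs. Origin on the table under the middle of the ledge; x points away from the legs (about to the robot's left), y along the ledge (about towards the robot), z up. With both legs out, a 22 mm thick batten across them has its top level with the ledge
- ledge_top (a point): middle of the top of the rack's ledge, 90 mm above the table, axes as the rack's. The ledge is a plank 70 mm deep (x -35 to +35) and 240 mm long (y -120 to +120), with a stop strip 10 mm wide and 10 mm high along each short end (|y| 110 to 120)
- leg_a_hinge (a point): point on leg a's vertical hinge axis, at rack x = -55, y = +100, 60 mm above the table. The leg is a frame 14 mm thick (tip post 16), 90 mm long from hinge to tip, from 4 to 68 mm above the table, with a lug at the tip (82 to 90 mm from the hinge) that rises to 77 mm
- leg_b_hinge (a point): point on leg b's vertical hinge axis, at rack x = -55, y = -100, 60 mm above the table; the leg mirrors leg a
- leg_a (a joint): angle of prop leg a: 0 folded parallel to the ledge with its tip towards the other leg, 1.571 fully out against its stop (pointing along rack -x). Starts part folded at 0.5 to 0.9; stiff, stays where it is left, about 2.5 N at the tip moves it. It can be pushed from the ledge side, from between leg and ledge
- leg_b (a joint): angle of prop leg b, the mirror image of leg a: 0 folded, 1.571 fully out
- leg_a_tip (a point): middle of the upright post at the tip of leg a, 83 mm from the hinge, 60 mm above the table
- leg_b_tip (a point): middle of the upright post at the tip of leg b, 83 mm from the hinge, 60 mm above the table
- mug: white mug, 95 mm tall, 92 mm across its rim, 70 mm across its foot, about 0.27 kg. Origin on the plane of its underside, 16 mm from the cup's axis towards the handle; the cup's axis is at y = +16 mm, the handle points to -y and reaches y = -63 mm. Handle 50 to 86 mm up: pinch it across x (up to 30 mm wide) at about y = -50. Starts on the ledge, handle about towards the robot
- mug_base (a point): point of the mug's underside on the cup's axis
- coaster_top (a point): centre of the top of the fixed round cork coaster, 100 mm across, 4 mm thick, on the table in front of the rack; top 4 mm above the table
- batten: the long batten: straight wooden bar 240 long x 30 wide x 22 mm thick, about 110 g; origin at its centre, x along its length, z through its thickness. Starts flat on the table nearest the robot, on its right, lying roughly left-right
- rail_1: one of two or three identical straight square wooden frame rails, 170 long x 22 x 22 mm, about 60 g; origin at its centre, x axis along its length. Starts flat on the table in front of the robot on its right, lying roughly left-right; absent in some starts
- rail_2: one of two or three identical straight square wooden frame rails, 170 long x 22 x 22 mm, about 60 g; origin at its centre, x axis along its length. Starts flat on the table in front of the robot on its right, lying roughly left-right; absent in some starts
- rail_3: one of two or three identical straight square wooden frame rails, 170 long x 22 x 22 mm, about 60 g; origin at its centre, x axis along its length. Starts flat on the table in front of the robot on its right, lying roughly left-right; absent in some starts
- bench_dog: dark turned wooden bench dog (a round peg with a thicker head) standing on the table beyond the coaster, 28 mm across, 62 mm high; a bystander
- screw_jar: glass jar with a yellow lid at the back of the table, 64 mm across, 112 mm high; a bystander

How it is judged:
On the way, in this order (a step that is already met when the one before it is completed fails the run):
1. the mug stands upright on the coaster (horizontal distance between mug_base and coaster_top below 0.025 m and height (world z) of mug_base below 0.012 m and angle between mug's own z axis and vertical below 0.12 rad and linear speed of mug below 0.02 m/s), for 0.2 s.
2. both prop legs are swung out to their stops (value of joint each of leg_a, leg_b above 1.5 rad), for 0.2 s.
3. the batten lies flat across both legs (height (world z) of batten between 0.074 and 0.082 m and angle between batten's own x axis and vertical between 1.5 and 1.64 rad and horizontal distance between batten and rack below 0.16 m and angle between the x axis of batten and the y axis of rack, either way round below 0.3 rad and linear speed of batten below 0.02 m/s), for 0.2 s.
At the end, for the whole second after the job is handed in: mug upright on the coaster (centres within 25 mm), both legs at their stops (over 1.50 rad), batten level across both legs, parallel to the ledge within 0.3 rad, every rail present level across ledge and batten, at rest, centres 29 mm or more apart, none touching (all of step 2 and horizontal distance between mug_base and coaster_top below 0.025 m and height (world z) of mug_base below 0.012 m and angle between mug's own z axis and vertical below 0.12 rad and height (world z) of batten between 0.074 and 0.082 m and angle between batten's own x axis and vertical between 1.5 and 1.64 rad and horizontal distance between batten and rack below 0.16 m and angle between the x axis of batten and the y axis of rack, either way round below 0.3 rad and height (world z) of rail_1 between 0.095 and 0.107 m and angle between rail_1's own x axis and vertical between 1.5 and 1.64 rad and x of rail_1 in the frame of rack between -0.115 and -0.03 m and linear speed of each of rail_1, rail_2, rail_3 below 0.02 m/s and height (world z) of rail_2 between 0.095 and 0.107 m and angle between rail_2's own x axis and vertical between 1.5 and 1.64 rad and x of rail_2 in the frame of rack between -0.115 and -0.03 m and height (world z) of rail_3 between 0.095 and 0.107 m and angle between rail_3's own x axis and vertical between 1.5 and 1.64 rad and x of rail_3 in the frame of rack between -0.115 and -0.03 m and horizontal distance between rail_1 and rail_2 above 0.029 m and horizontal distance between each of rail_1, rail_2 and rail_3 above 0.029 m and contact force between rail_1 and rail_2 below 0.05 N and contact force between each of rail_1, rail_2 and rail_3 below 0.05 N).
It fails at once if the mug is tipped over (angle between mug's own z axis and vertical above 0.7 rad).
It fails at once if a bystander is pushed about (distance of any of bench_dog, screw_jar from where it was at the start of the episode above 0.03 m).
Of rail_1, rail_2, rail_3 only 2 to 3 are there at a start; the rules pass over those that are not, and their reading is None.
At some moment in a run one of rail_1, rail_2, rail_3 may be knocked a few centimetres aside while the robot is not near it.
It also fails if it takes over 208 s, if anything falls off the work surface, if the arm or the gripper's body presses on something with over 40 N, if the wrist force passes 120 N, or if a joint passes its speed limit or range.

## Working session

There is one attempt and no reset: what is moved stays moved. The work goes in short steps, Python scripts to look and compute and a shell command to move; the robot and the scene stay as the last step left them, time stands still between calls to the robot, and variables do not carry over. Pictures are saved under pics/ and viewed, at most 14 in all, crops included, and the job is handed in when it is done.

```bash
ls; mkdir -p pics; cat > h.py <<'E'
import numpy as np, cv2
from cell import robot, optics
from scipy.spatial.transform import Rotation as R
def cam(name):
    st=robot.read_state(); pic,d=optics.read_camera(name); c=optics.calibration(name)
    if 'extrinsics' in c: T=np.array(c['extrinsics'])
    else:
        W=np.eye(4); W[:3,:3]=R.from_quat(st['tool_rot']).as_matrix(); W[:3,3]=st['eef_pos']
        T=W@np.array(c['tool_from_camera'])
    return pic,d,c,T
def slopes(c,uv):
    f=240/np.tan(np.radians(c['vertical_fov'])/2)
    K=np.array([[f,0,c['cx']],[0,f,c['cy']],[0,0,1.]])
    return cv2.undistortPoints(np.array(uv,float).reshape(-1,1,2),K,np.array([c['k1'],0,0,0.])).reshape(-1,2)
def plane(c,T,uv,z):
    s=slopes(c,uv); d=np.c_[s[:,0],-s[:,1],-np.ones(len(s))]@T[:3,:3].T
    return T[:3,3]+d*((z-T[2,3])/d[:,2])[:,None]
def cloud(d,c,T):
    v,u=np.mgrid[0:480,0:640]; s=slopes(c,np.c_[u.ravel(),v.ravel()]); z=d.ravel()
    P=np.c_[s[:,0]*z,-s[:,1]*z,-z]@T[:3,:3].T+T[:3,3]; P[z==0]=np.nan
    return P.reshape(480,640,3)
def save(pic,n): cv2.imwrite('pics/'+n,pic[:,:,::-1])
E
python3 - <<'E'
from h import *
for n in('top','scene'):
    p,d,c,T=cam(n); save(p,n+'0.png'); np.savez('/tmp/'+n,p=p,d=d,T=T); print(n,c['vertical_fov'],c['k1'],T.round(3).tolist())
s=robot.read_state(); print(s)
print(robot.tcp_to_grasp)
E
```

```text
pics
top 56.82869785937356 -0.105481381376851 [[0.028, 0.992, -0.125, 0.467], [-1.0, 0.029, 0.004, -0.02], [0.007, 0.125, 0.992, 0.941], [0.0, 0.0, 0.0, 1.0]]
scene 46.92671252746804 0.01985141280085502 [[0.163, 0.754, -0.637, 0.003], [-0.987, 0.128, -0.102, -0.122], [0.005, 0.645, 0.764, 0.772], [0.0, 0.0, 0.0, 1.0]]
{'time': 0.1, 'joint_pos': array([ 1.00576597e+00,  3.26857138e-01, -1.93430852e-01,  1.05201906e+00,
        1.28088902e-05,  1.43661762e+00]), 'qvel': array([ 0.00136953, -0.00181507,  0.00127143,  0.00112541, -0.0013189 ,
       -0.00049299]), 'joint_torque': array([ 4.22211770e-04, -4.44238579e+01,  2.63039070e+01,  7.89936661e-03,
       -1.75292676e-04, -5.69498923e-06]), 'eef_pos': array([0.22941096, 0.49932263, 0.23060715]), 'tool_rot': array([ 2.13763373e-01,  9.76885177e-01, -7.07474549e-04, -2.64748157e-04]), 'ft_force': array([ 0.65945881, -0.25486774,  0.14235353]), 'wrist_torque': array([ 0.03573985, -0.00402419,  0.00166291]), 'grasp_force': 0.0, 'finger_gap': 0.0851889493968389}
-0.0187
```

View pics/top0.png

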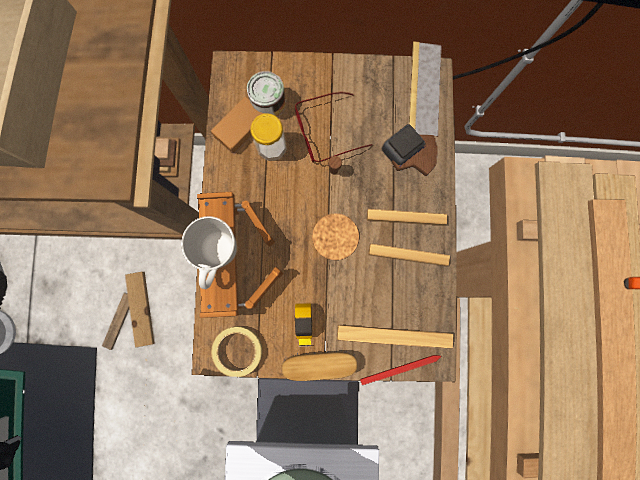

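View pics/scene0.png

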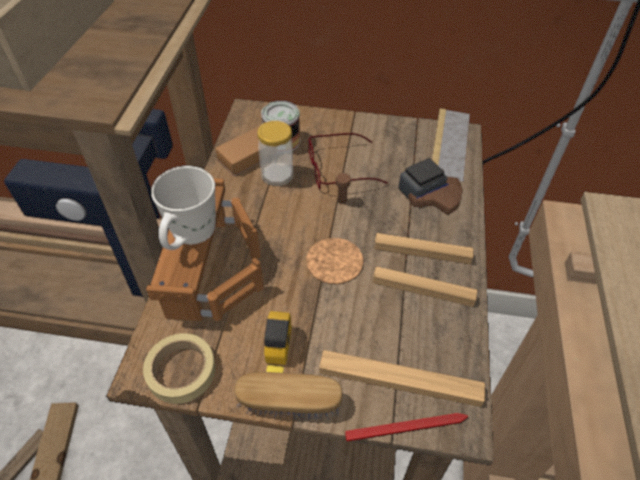

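The top view shows the ledge around (218,255) with the mug on it at (208,243) and its handle at about (207,280). The leg tips are at (267,240) and (278,270), and the coaster is at (335,237). There are two rails, at (407,216) and (409,255), and the batten is at (396,336). The bench dog is at (336,165) and the jar at (268,135).

```bash
python3 - <<'E'
from h import *
Z=np.load('/tmp/top.npz'); p=Z['p'];d=Z['d'];T=Z['T'];c=optics.calibration('top')
P=cloud(d,c,T); f=lambda a:np.array(a).round(4).tolist()
hsv=cv2.cvtColor(p,cv2.COLOR_RGB2HSV)
for (u,v) in [(407,216),(409,255),(396,336),(335,237),(225,290),(208,320)]: print((u,v),hsv[v,u],f(P[v,u]))
# sticks: depth blobs
H=P[:,:,2]
def rect(name,m,z):
    m=m.astype(np.uint8); cs=cv2.findContours(m,cv2.RETR_EXTERNAL,cv2.CHAIN_APPROX_NONE)[0]
    k=max(cs,key=cv2.contourArea).reshape(-1,2); w=plane(c,T,k,z)[:,:2]
    r=cv2.minAreaRect((w*1000).astype(np.float32)); print(name,np.round(r[0],1),np.round(r[1],1),round(r[2],1))
    return r
def win(m,u0,u1,v0,v1):
    o=np.zeros_like(m); o[v0:v1,u0:u1]=m[v0:v1,u0:u1]; return o
st=(H>.013)&(H<.035)
rect('r_far',win(st,360,456,205,230),.022);rect('r_near',win(st,360,456,240,270),.022);rect('batten',win(st,330,460,320,352),.022)
g=(abs(hsv[:,:,0].astype(int)-hsv[237,335,0])<6)&(hsv[:,:,1]>110)
rect('coaster',win(hsv[:,:,1]>140,308,364,210,264),.004)
led=win((H>.08)&(H<.105),190,240,185,320)
r=rect('ledge',led,.09); print(cv2.boxPoints(r).round(1).tolist())
mug=win(H>.16,170,245,200,275)
Q=P[mug]; print('mug rim',f(np.nanpercentile(Q,[1,99],axis=0)), mug.sum())
k=max(cv2.findContours(mug.astype(np.uint8),cv2.RETR_EXTERNAL,cv2.CHAIN_APPROX_NONE)[0],key=len).reshape(-1,2)
w=(plane(c,T,k,.185)[:,:2]*1000).astype(np.float32);print('circ',cv2.minEnclosingCircle(w))
for n,(a,b,e,g) in dict(far=(238,276,195,248),near=(238,290,262,312)).items():
    m=win((H>.05)&(H<.085)&(hsv[:,:,1]>120),a,b,e,g); print(n,m.sum()); rect(n,m,.068)
hd=win((H>.12),195,225,262,295);print('handle',f(np.nanmean(P[hd],axis=0)),f(np.nanpercentile(P[hd],[1,99],axis=0)))
E
```

```text
(407, 216) [ 18 133 230] [0.6377, -0.2076, 0.0212]
(409, 255) [ 18 131 230] [0.5548, -0.2117, 0.0233]
(396, 336) [ 19 130 235] [0.3873, -0.1863, 0.0226]
(335, 237) [ 16 145 231] [0.5905, -0.0568, 0.0054]
(225, 290) [ 14 179 189] [0.4709, 0.1548, 0.0883]
(208, 320) [ 14 125 187] [0.4072, 0.2057, 0.0015]
r_far [ 635.9 -206.9] [169.2  23.4] 88.2
r_near [ 555.6 -212.5] [170.5  23.6] 83.9
batten [ 386.  -185.2] [239.7  31.8] 87.1
coaster [596.4 -54.7] [105.5 102.6] 1.7
ledge [478.5 170.3] [117.4  75.2] 5.7
[[416.3999938964844, 201.89999389648438], [423.79998779296875, 127.0], [540.7000122070312, 138.60000610351562], [533.2000122070312, 213.5]]
mug rim [[0.4978, 0.1255, 0.1606], [0.5955, 0.2155, 0.1865]] 757
circ ((545.8115844726562, 170.19752502441406), 50.80455017089844)
far 355
far [608.6 104.1] [99.9 16. ] 35.0
near 385
near [477.3  86.1] [17.1 96.9] 50.9
handle [0.499, 0.1758, 0.1629] [[0.473, 0.1426, 0.1205], [0.5202, 0.1936, 0.186]]
```

```bash
python3 -m handwheel '[[[3,-5,5],0.1,100],[[6,-9,9],0.2,100],[[9,-13,13],0.3,100],[[12,-17,17],0.4,100],[[14,-21,19],0.53,100]]'; python3 -m handwheel '[[[2,-4,0],0,100],[[5,-8,0],0,100],[[6,-12,0],0,100],[[6,-12,0],0,100]]'
python3 - <<'E'
from h import *
p,d,c,T=cam('wrist'); save(p,'w1.png'); np.savez('/tmp/w1',p=p,d=d,T=T); print(T.round(3).tolist(),c['vertical_fov'])
E
```

```text
time: 0.6
eef_pos: [0.3406, 0.3361, 0.3866]
tool_rot: [-0.052, 0.999, 0.0, 0.0]
ft_force: [1.2, 0.7, -0.5]
finger_gap: 0.0855
grasp_force: 0.0
time: 1.0
eef_pos: [0.4011, 0.2133, 0.3849]
tool_rot: [-0.046, 0.999, -0.001, -0.0]
ft_force: [0.2, 0.4, 0.9]
finger_gap: 0.0854
grasp_force: 0.0
[[-0.094, -0.948, -0.304, 0.323], [0.996, -0.089, -0.027, 0.206], [-0.001, -0.306, 0.952, 0.528], [0.0, 0.0, 0.0, 1.0]] 62.65388045654233
```

View pics/w1.png

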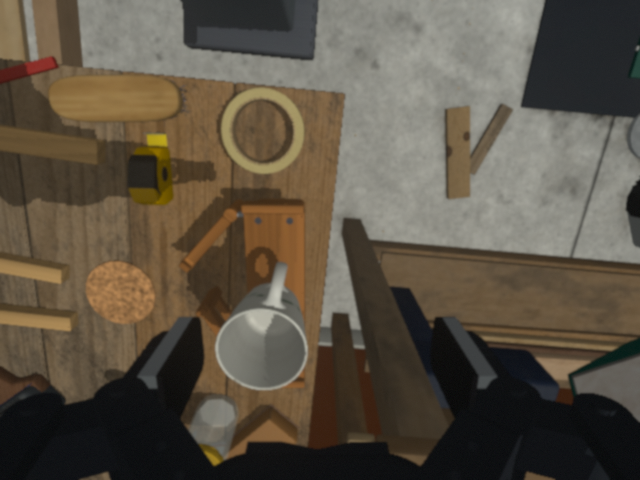

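The wrist view shows the mug rim around (262,345) with its handle at (278,285). The ledge's near end is at (242..303,207), the near leg's tip is at about (185,265), and the coaster is at (120,292).

```bash
python3 - <<'E'
from h import *
for n in('w1','top'):
    Z=np.load(f'/tmp/{n}.npz'); p=Z['p'];d=Z['d'];T=Z['T'];c=optics.calibration('wrist' if n=='w1' else 'top')
    P=cloud(d,c,T); H=P[:,:,2]; X=P[:,:,0];Y=P[:,:,1]
    box=(X>.40)&(X<.64)&(Y>.08)&(Y<.26)
    rim=P[box&(H>.177)&(H<.195)][:,:2].astype(np.float32)*1000
    print(n,'rim',len(rim),cv2.minEnclosingCircle(rim))
    ce=np.array(cv2.minEnclosingCircle(rim)[0])/1000
    r=np.hypot(X-ce[0],Y-ce[1])
    hm=(r>.055)&(r<.085)&(H>.125)&(H<.18)&box
    Q=P[hm]; print('handle n',hm.sum(),Q.mean(0).round(4), (Q[:,:2]-ce).mean(0)*1000, np.degrees(np.arctan2(*(Q[:,:2]-ce).mean(0)[::-1])), np.percentile(Q,[2,98],axis=0).round(3).tolist())
    # ledge near part top and strip
    L=box&(H>.083)&(H<.097)&(X<.475)
    cs=cv2.findContours(L.astype(np.uint8),0,1)[0]; k=max(cs,key=cv2.contourArea).reshape(-1,2); w=plane(c,T,k,.09)[:,:2]*1000
    rr=cv2.minAreaRect(w.astype(np.float32)); print('ledge',rr,cv2.boxPoints(rr).round(0).tolist())
E
```

```text
w1 rim 1437 ((543.3546752929688, 172.18939208984375), 53.65840530395508)
handle n 363 [0.4783 0.1808 0.1626] [-65.04831247   8.6547219 ] 172.42126944794728 [[0.471, 0.174, 0.139], [0.488, 0.187, 0.175]]
ledge ((454.6752014160156, 166.6699981689453), (45.815948486328125, 68.86630249023438), 4.750465393066406) [[429.0, 199.0], [435.0, 130.0], [480.0, 134.0], [475.0, 203.0]]
top rim 393 ((546.2181396484375, 170.56326293945312), 50.83746337890625)
handle n 104 [0.4817 0.179  0.159 ] [-64.48265177   8.43090107] 172.55101390669066 [[0.473, 0.174, 0.127], [0.491, 0.185, 0.176]]
ledge ((449.6378479003906, 165.31674194335938), (75.86334991455078, 50.696434020996094), 89.99515533447266) [[424.0, 127.0], [475.0, 127.0], [475.0, 203.0], [424.0, 203.0]]
```

```bash
python3 -m handwheel '[[[4,-2,0],-0.12,100],[[7.8,-3.4,-2],-0.22,100],[[7.8,-3.4,-7],-0.22,100],[[7.8,-3.4,-12],-0.22,100],[[7.8,-3.4,-14],-0.22,100]]'; python3 -m handwheel '[[[0,0,0],0,100],[[0,0,0],0,100]]'
python3 - <<'E'
from h import *
p,d,c,T=cam('wrist'); save(p,'w2.png')
s=robot.read_state(); print(s['eef_pos'],2*np.degrees(np.arctan2(s['tool_rot'][1],s['tool_rot'][0]))-90)
P=cloud(d,c,T); X,Y,H=P[...,0],P[...,1],P[...,2]
ce=np.array([.545,.171]); r=np.hypot(X-ce[0],Y-ce[1]); m=(r>.052)&(r<.085)&(H>.13)&(H<.18)&(X<.5)&(abs(Y-.18)<.03)
Q=P[m]; print(m.sum(),Q.mean(0),np.percentile(Q,[2,98],axis=0))
E
```

```text
time: 1.55
eef_pos: [0.4749, 0.1837, 0.2402]
tool_rot: [0.06, 0.998, -0.001, -0.004]
ft_force: [-0.2, 0.8, -0.1]
finger_gap: 0.0852
grasp_force: 0.0
time: 1.75
eef_pos: [0.4779, 0.1842, 0.2458]
tool_rot: [0.06, 0.998, 0.0, -0.0]
ft_force: [0.3, 0.3, 1.1]
finger_gap: 0.0854
grasp_force: 0.0
[0.47871319 0.18421863 0.24674045] 83.15201677945129
1084 [0.48076122 0.18035768 0.16580508] [[0.47093473 0.17369969 0.14293226]
 [0.49313969 0.1867343  0.17635037]]
```

View pics/w2.png

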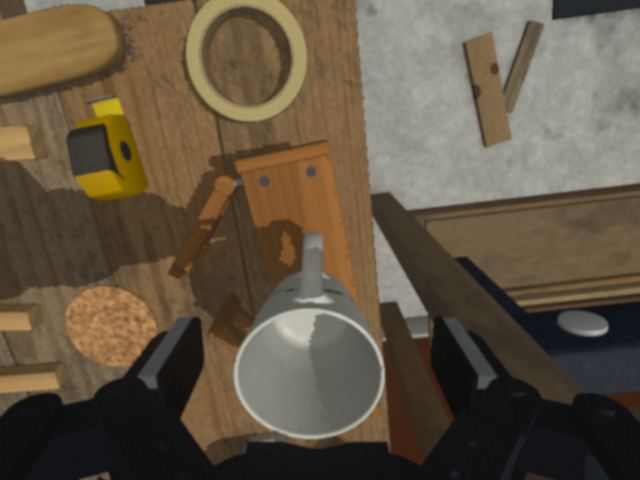

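The handle is at (313,250), in line with the fingers. I'll descend and grip.

```bash
python3 -m handwheel '[[[0.1,-0.4,-3],0,100],[[0.1,-0.4,-6],0,100],[[0.1,-0.4,-9],0,100],[[0.1,-0.4,-10.8],0,100],[[0.1,-0.4,-10.8],0,100]]'; python3 -m handwheel '[[[0,0,0],0,0],[[0,0,0],0,0],[[0,0,0],0,0],[[0,0,0],0,0],[[0,0,0],0,0]]' 60;python3 -m handwheel '[[[0,0,0],0,0],[[0,0,0],0,0],[[0,0,0],0,0]]'
```

```text
time: 2.3
eef_pos: [0.4786, 0.1795, 0.1368]
tool_rot: [0.06, 0.998, -0.0, -0.001]
ft_force: [-1.0, 0.2, 0.7]
finger_gap: 0.0852
grasp_force: 0.0
time: 2.8
eef_pos: [0.4792, 0.1794, 0.138]
tool_rot: [0.06, 0.998, 0.0, 0.0]
ft_force: [-1.3, 0.6, 4.2]
finger_gap: 0.0176
grasp_force: 56.7
time: 3.1
eef_pos: [0.4791, 0.1794, 0.1379]
tool_rot: [0.06, 0.998, 0.0, 0.0]
ft_force: [-0.9, 0.9, 5.3]
finger_gap: 0.017
grasp_force: 56.8
```

```bash
python3 -m handwheel '[[[0,0,1],0,0],[[0,0,2],0,0],[[0,0,4],0,0],[[0,0,6],0,0],[[0,0,6],0,0]]' 100
python3 - <<'E'
from h import *
p,d,c,T=cam('wrist'); save(p,'w3.png')
p,d,c,T=cam('top'); save(p,'t3.png'); P=cloud(d,c,T); X,Y,H=P[...,0],P[...,1],P[...,2]
m=(H>.215)&(X>.505)&(X<.62)&(Y>.08)&(Y<.25); Q=P[m]; print(m.sum(),np.percentile(Q,[3,50,97],axis=0).round(4))
A=np.c_[Q[:,:2],np.ones(len(Q))]; A=A[(Q[:,2]>.23)]; q=Q[Q[:,2]>.23]; print('plane',np.linalg.lstsq(A,q[:,2],rcond=None)[0], cv2.minEnclosingCircle(q[:,:2].astype(np.float32)))
hsv=cv2.cvtColor(p,cv2.COLOR_RGB2HSV); mm=((hsv[...,1]>140)&(H<.02)).astype(np.uint8); mm[:, :300]=0; mm[:,370:]=0; mm[:205]=0; mm[270:]=0
k=max(cv2.findContours(mm,0,1)[0],key=cv2.contourArea).reshape(-1,2); print('coaster',cv2.fitEllipse((plane(c,T,k,.004)[:,:2]*1000).astype(np.float32)))
E
```

```text
time: 3.6
eef_pos: [0.481, 0.1796, 0.2001]
tool_rot: [0.06, 0.998, 0.001, 0.003]
ft_force: [-0.2, 0.4, -2.1]
finger_gap: 0.0161
grasp_force: 94.7
4714 [[0.5056 0.1286 0.2239]
 [0.5162 0.1479 0.6307]
 [0.5905 0.2109 0.6627]]
plane [-4.63997748 -0.65288273  3.08095821] ((0.5429767966270447, 0.16763657331466675), 0.055656060576438904)
coaster ((622.559326171875, -38.588478088378906), (59.15226745605469, 66.25811767578125), 71.45942687988281)
```

View pics/w3.png

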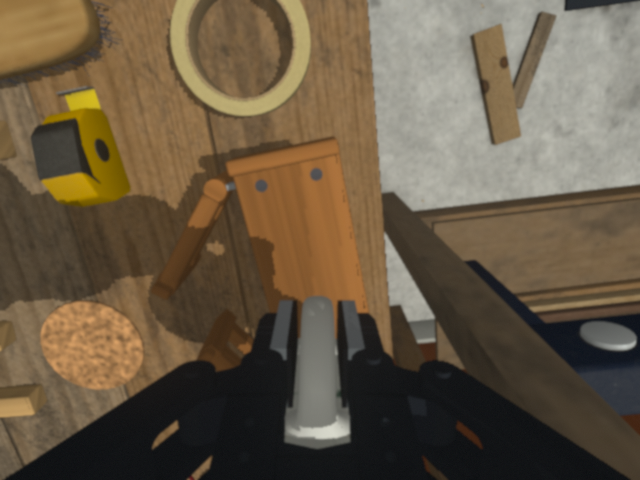

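```bash
python3 - <<'E'
from h import *
c=optics.calibration('wrist'); 
s=robot.read_state(); p,d,c,T=cam('wrist'); print(s['eef_pos'],plane(c,T,[[92,345],[41,345],[144,345]],.004))
Z=np.load('/tmp/w1.npz'); print(plane(c,Z['T'],[[120,292],[86,290],[155,295]],.004))
Z=np.load('/tmp/top.npz'); print(plane(optics.calibration('top'),Z['T'],[[335.5,237],[312,237],[359,237],[335,214],[335,260]],.004))
E
```

```text
[0.47922894 0.17922248 0.19739229] [[ 0.58563766 -0.05483917  0.004     ]
 [ 0.57965573 -0.10405949  0.004     ]
 [ 0.59173574 -0.00457883  0.004     ]]
[[ 0.59044374 -0.05713868  0.004     ]
 [ 0.59186181 -0.10598292  0.004     ]
 [ 0.59048556 -0.00670874  0.004     ]]
[[ 0.59071143 -0.05793281  0.004     ]
 [ 0.58924876 -0.00787531  0.004     ]
 [ 0.59217976 -0.1080912   0.004     ]
 [ 0.640443   -0.05569053  0.004     ]
 [ 0.54157015 -0.05804679  0.004     ]]
```

```bash
python3 -m handwheel '[[[1,-4,0],0,0],[[2,-8,0],0,0],[[3,-12,0],0,0],[[4,-16,0],0,0],[[4.3,-20,0],0,0]]'; python3 -m handwheel '[[[0.2,-2.4,-1],0,0],[[0.2,-2.8,-4],0,0],[[0.2,-2.8,-7],0,0],[[0.2,-2.8,-10],0,0],[[0.2,-2.8,-12],0,0]]'; python3 -m handwheel '[[[0,0,-1],0,0],[[0,0,-1.5],0,0],[[0,0,-2],0,0],[[0,0,-2.2],0,0],[[0,0,-2.2],0,0]]'
```

```text
time: 4.25
eef_pos: [0.522, -0.0224, 0.1959]
tool_rot: [0.06, 0.998, 0.0, -0.001]
ft_force: [1.0, 1.1, -1.6]
finger_gap: 0.0157
grasp_force: 94.6
time: 4.75
eef_pos: [0.5216, -0.0485, 0.0739]
tool_rot: [0.061, 0.998, 0.0, -0.002]
ft_force: [0.3, 0.2, -2.0]
finger_gap: 0.0159
grasp_force: 94.8
time: 5.25
eef_pos: [0.5244, -0.0488, 0.0557]
tool_rot: [0.06, 0.998, -0.0, 0.0]
ft_force: [0.3, 0.3, -1.3]
finger_gap: 0.0158
grasp_force: 94.8
```

Next I'll go down to contact, release, and retreat.

```bash
python3 -m handwheel '[[[0,0,-0.2],0,0],[[0,0,-0.3],0,0],[[0,0,-0.4],0,0],[[0,0,-0.4],0,0]]'; python3 -m handwheel '[[[0,0,0],0,50],[[0,0,0],0,90],[[0,0,0],0,100],[[0,0,0],0,100],[[0,0,0],0,100]]'; python3 -m handwheel '[[[0,0,3],0,100],[[0,0,7],0,100],[[-3,3,12],0,100],[[-6,7,16],0,100],[[-9,11,20],0,100]]'
python3 - <<'E'
from h import *
p,d,c,T=cam('top'); save(p,'t4.png'); np.savez('/tmp/top4',p=p,d=d,T=T)
E
```

```text
time: 5.65
eef_pos: [0.5241, -0.0488, 0.0523]
tool_rot: [0.06, 0.998, -0.0, 0.0]
ft_force: [-2.9, 0.3, 8.4]
finger_gap: 0.0159
grasp_force: 97.1
time: 6.15
eef_pos: [0.5241, -0.0488, 0.0512]
tool_rot: [0.06, 0.998, 0.0, 0.0]
ft_force: [-0.9, 0.6, -0.3]
finger_gap: 0.0851
grasp_force: 0.0
time: 6.65
eef_pos: [0.4536, 0.0351, 0.2252]
tool_rot: [0.061, 0.998, 0.0, 0.0]
ft_force: [1.2, 0.5, -0.2]
finger_gap: 0.0854
grasp_force: 0.0
```

View pics/t4.png

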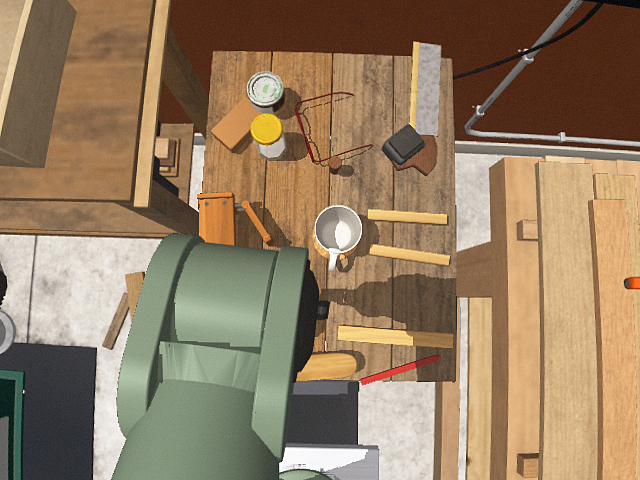

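The mug stands on the coaster: the rim is at (338,228) and the handle at (333,260). The rails and bystanders have not moved. The far ledge end is at (197..237,193). Next I'll compute the rack pose and leg tips.

```bash
python3 - <<'E'
from h import *
c=optics.calibration('top'); pts=[]
for n in('top','top4'):
    Z=np.load(f'/tmp/{n}.npz'); P=cloud(Z['d'],c,Z['T']); X,Y,H=P[...,0],P[...,1],P[...,2]
    hsv=cv2.cvtColor(Z['p'],cv2.COLOR_RGB2HSV)
    m=(H>.08)&(H<.106)&(X>.38)&(X<.70)&(Y>.11)&(Y<.23)&(hsv[...,1]>130)&(hsv[...,0]<17)
    if n=='top4': m&=(X>.57)
    m=cv2.morphologyEx(m.astype(np.uint8),cv2.MORPH_OPEN,np.ones((3,3)))
    v,u=np.nonzero(m); w=plane(c,Z['T'],np.c_[u,v],.09)[:,:2]; pts.append(w); print(n,len(w),np.percentile(P[m>0],[2,98],axis=0).round(3).tolist())
    if n=='top':
        l=(H>.045)&(H<.085)&(hsv[...,1]>120)&(Y<.135)&(X>.42)&(X<.66)&(Y>.03)
        nn,lab,stt,cc=cv2.connectedComponentsWithStats(l.astype(np.uint8))
        for i in range(1,nn):
            if stt[i,4]>60:
                v,u=np.nonzero(lab==i); w=plane(c,Z['T'],np.c_[u,v],.068)[:,:2]*1000; r=cv2.minAreaRect(w.astype(np.float32)); print('leg',stt[i,4],r,cv2.boxPoints(r).round(0).tolist())
w=np.vstack(pts).astype(np.float32)*1000; r=cv2.minAreaRect(w); print(r,cv2.boxPoints(r).round(1).tolist())
E
```

```text
top 2475 [[0.423, 0.134, 0.086], [0.657, 0.213, 0.101]]
leg 360 ((608.1490478515625, 103.75601196289062), (100.98394012451172, 16.03640365600586), 34.963539123535156) [[562.0, 81.0], [571.0, 68.0], [654.0, 126.0], [645.0, 139.0]]
leg 387 ((477.27825927734375, 86.05497741699219), (17.307537078857422, 96.86628723144531), 50.863059997558594) [[434.0, 110.0], [509.0, 49.0], [520.0, 62.0], [445.0, 123.0]]
top4 1611 [[0.572, 0.146, 0.085], [0.658, 0.214, 0.101]]
((540.6886596679688, 174.744873046875), (242.41616821289062, 73.4443588256836), 4.423218250274658) [[417.0, 202.0], [422.70001220703125, 128.8000030517578], [664.4000244140625, 147.5], [658.7000122070312, 220.6999969482422]]
```

```bash
python3 -m handwheel '[[[4,3,0],0,0],[[8,6,0],0,0],[[11.2,6.9,-2],0,0],[[11.2,6.9,-4],0,0],[[11.2,6.9,-4],0,0]]' 60; python3 -m handwheel '[[[0,0,0],0,0],[[0,0,0],0,0]]'
```

```text
time: 7.2
eef_pos: [0.5646, 0.1039, 0.1804]
tool_rot: [0.06, 0.998, -0.0, -0.003]
ft_force: [-1.4, 1.0, 0.8]
finger_gap: 0.0127
grasp_force: 0.0
time: 7.4
eef_pos: [0.5664, 0.1033, 0.1849]
tool_rot: [0.061, 0.998, 0.0, 0.001]
ft_force: [0.3, -0.2, 0.5]
finger_gap: 0.0002
grasp_force: 0.0
```

```bash
python3 -m handwheel '[[[0,0,-4],0,0],[[0,0,-8],0,0],[[0,0,-12],0,0],[[0,0,-14.5],0,0],[[0,0,-14.5],0,0]]'; python3 -m handwheel '[[[0.7,-0.9,0],0,0],[[1.4,-1.8,0],0,0],[[2.3,-2.8,0],0,0],[[3.2,-3.8,0],0,0],[[4.1,-4.3,0],0,0]]'; python3 -m handwheel '[[[0.5,-0.2,0],0,0],[[0.9,-0.4,0],0,0],[[1.4,-0.6,0],0,0],[[1.8,-0.7,0],0,0],[[2.1,-0.7,0],0,0]]'
```

```text
time: 7.9
eef_pos: [0.5651, 0.1034, 0.0376]
tool_rot: [0.061, 0.998, 0.0, -0.001]
ft_force: [-0.3, -0.3, 0.7]
finger_gap: 0.0
grasp_force: 0.1
time: 8.4
eef_pos: [0.6106, 0.063, 0.0399]
tool_rot: [0.06, 0.998, 0.005, 0.002]
ft_force: [1.7, 17.2, -1.9]
finger_gap: -0.0002
grasp_force: 9.2
time: 8.9
eef_pos: [0.6293, 0.0526, 0.0393]
tool_rot: [0.061, 0.998, -0.0, 0.0]
ft_force: [-3.9, 1.6, 1.6]
finger_gap: -0.0001
grasp_force: 1.5
```

```bash
python3 -m handwheel '[[[0.2,0,0],0,0],[[0.4,0,0],0,0],[[0.4,0,0],0,0]]'; python3 -m handwheel '[[[0.2,0,0],0,0],[[0.4,0,0],0,0],[[0.4,0,0],0,0]]'; python3 - <<'E'
from h import *
p,d,c,T=cam('top'); save(p[150:350,150:350],'t5.png'); np.savez('/tmp/top5',p=p,d=d,T=T)
E
```

```text
time: 9.2
eef_pos: [0.6307, 0.0526, 0.039]
tool_rot: [0.061, 0.998, -0.001, -0.002]
ft_force: [-7.8, 0.2, 5.9]
finger_gap: -0.0001
grasp_force: 3.9
time: 9.5
eef_pos: [0.6308, 0.0526, 0.0387]
tool_rot: [0.061, 0.998, -0.001, -0.005]
ft_force: [-17.8, -0.4, 13.7]
finger_gap: -0.0003
grasp_force: 8.8
```

```bash
python3 -m handwheel '[[[-1.5,1,0],0,0],[[-2,2,4],0,0],[[-5,3.4,8],0,0],[[-9,3.4,8],0,0],[[-11.5,3.4,6],0,0]]'; python3 -m handwheel '[[[0,0,-3],0,0],[[0,0,-6],0,0],[[0,0,-6],0,0]]'; python3 -m handwheel '[[[-0.8,-1.2,0],0,0],[[-1.5,-2,0],0,0],[[-2.3,-2.8,0],0,0],[[-3,-3.4,0],0,0],[[-3.7,-4,0],0,0]]';
```

```text
time: 10.05
eef_pos: [0.5237, 0.0871, 0.1028]
tool_rot: [0.06, 0.998, -0.0, 0.005]
ft_force: [-0.3, -0.5, -0.6]
finger_gap: 0.0002
grasp_force: 0.0
time: 10.35
eef_pos: [0.5201, 0.0867, 0.0366]
tool_rot: [0.061, 0.998, -0.001, -0.001]
ft_force: [-0.3, -0.0, 0.2]
finger_gap: -0.0
grasp_force: 0.0
time: 10.85
eef_pos: [0.4845, 0.0469, 0.0397]
tool_rot: [0.061, 0.998, 0.0, 0.001]
ft_force: [2.4, 2.8, -0.1]
finger_gap: 0.0001
grasp_force: 1.4
```

```bash
python3 -m handwheel '[[[-0.5,-0.2,0],0,0],[[-0.9,-0.4,0],0,0],[[-1.2,-0.5,0],0,0],[[-1.4,-0.5,0],0,0],[[-1.4,-0.5,0],0,0]]'; python3 -m handwheel '[[[-0.2,0,0],0,0],[[-0.4,0,0],0,0],[[-0.4,0,0],0,0]]'
```

```text
time: 11.35
eef_pos: [0.4702, 0.0422, 0.0388]
tool_rot: [0.06, 0.998, -0.001, 0.0]
ft_force: [2.5, 0.4, 2.5]
finger_gap: 0.0001
grasp_force: 1.1
time: 11.65
eef_pos: [0.4685, 0.042, 0.039]
tool_rot: [0.06, 0.998, -0.001, 0.002]
ft_force: [7.1, -1.1, -2.7]
finger_gap: -0.0002
grasp_force: 3.5
```

```bash
python3 -m handwheel '[[[-0.2,0,0],0,0],[[-0.4,0,0],0,0],[[-0.4,0,0],0,0]]'; python3 -m handwheel '[[[1.5,1,0],0,0],[[2,1,5],0,50],[[0,-4,10],0,100],[[-4,-9,15],0,100],[[-8,-14,15],0,100]]'; python3 -m handwheel '[[[-1,-4,0],0.15,100],[[-2,-8,0],0.3,100],[[-2,-10,0],0.45,100],[[-2,-10,0],0.6,100],[[-2,-10,0],0.75,100]]'
python3 - <<'E'
from h import *
p,d,c,T=cam('top'); save(p[120:360,150:470],'t6.png'); np.savez('/tmp/top6',p=p,d=d,T=T)
P=cloud(d,c,T); X,Y,H=P[...,0],P[...,1],P[...,2]; hsv=cv2.cvtColor(p,cv2.COLOR_RGB2HSV)
l=(H>.045)&(H<.085)&(hsv[...,1]>120)&(Y<.135)&(X>.42)&(X<.68)&(Y>.0)
nn,lab,stt,cc=cv2.connectedComponentsWithStats(l.astype(np.uint8))
for i in range(1,nn):
    if stt[i,4]>60:
        v,u=np.nonzero(lab==i); w=plane(c,T,np.c_[u,v],.068)[:,:2]*1000; r=cv2.minAreaRect(w.astype(np.float32)); print('leg',stt[i,4],r,cv2.boxPoints(r).round(0).tolist())
print(robot.read_state()['tool_rot'])
E
```

```text
time: 11.95
eef_pos: [0.4684, 0.0421, 0.0395]
tool_rot: [0.06, 0.998, 0.0, 0.005]
ft_force: [14.1, 0.2, -9.8]
finger_gap: -0.0001
grasp_force: 7.4
time: 12.45
eef_pos: [0.4175, -0.0517, 0.1714]
tool_rot: [0.059, 0.998, -0.001, 0.0]
ft_force: [1.4, -1.5, -0.3]
finger_gap: 0.058
grasp_force: 0.0
time: 12.95
eef_pos: [0.3958, -0.1512, 0.1689]
tool_rot: [-0.292, 0.956, 0.001, -0.001]
ft_force: [-0.2, 1.0, -0.8]
finger_gap: 0.0853
grasp_force: 0.0
leg 415 ((645.0026245117188, 85.61564636230469), (20.53605842590332, 96.82363891601562), 4.438083648681641) [[631.0, 133.0], [639.0, 37.0], [659.0, 38.0], [651.0, 135.0]]
leg 508 ((447.2547302246094, 57.3027458190918), (120.93968963623047, 37.04119110107422), 79.53276062011719) [[418.0, 1.0], [454.0, -6.0], [476.0, 113.0], [440.0, 120.0]]
[-0.29395568  0.95581714  0.00114883 -0.00152532]
```

View pics/t6.png

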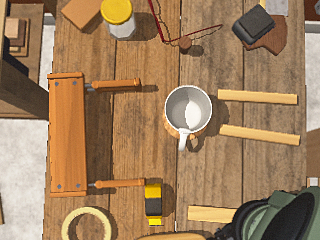

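Both legs are straight out, at crop positions (112,84) and (118,184), and parallel to rack -x. Next I'll align over the batten and look.

```bash
python3 -m handwheel '[[[-2,-3,0],0.15,100],[[-3,-5,0],0.3,100],[[-3,-5,0],0.45,100],[[-3,-5,0],0.6,100],[[-3,-5,0],0.75,100]]'; python3 -m handwheel '[[[0,0,0],0.14,100],[[0,0,0],0.2,100],[[0,0,0],0.2,100]]'
python3 - <<'E'
from h import *
s=robot.read_state();q=s['tool_rot']; print(s['eef_pos'],2*np.degrees(np.arctan2(q[1],q[0]))-90,s['joint_pos'].round(2))
p,d,c,T=cam('wrist'); save(p,'w7.png'); np.savez('/tmp/w7',p=p,d=d,T=T)
E
```

```text
time: 13.5
eef_pos: [0.3663, -0.2002, 0.169]
tool_rot: [-0.617, 0.787, 0.001, -0.001]
ft_force: [0.5, 0.4, -0.7]
finger_gap: 0.0859
grasp_force: 0.0
time: 13.8
eef_pos: [0.3666, -0.2001, 0.1691]
tool_rot: [-0.691, 0.723, 0.001, -0.0]
ft_force: [0.1, -0.3, 0.3]
finger_gap: 0.0852
grasp_force: 0.0
[ 0.36662251 -0.20005645  0.16908979] 177.41397481805342 [-0.68  0.14 -0.61  0.82 -0.   -2.2 ]
```

View pics/w7.png

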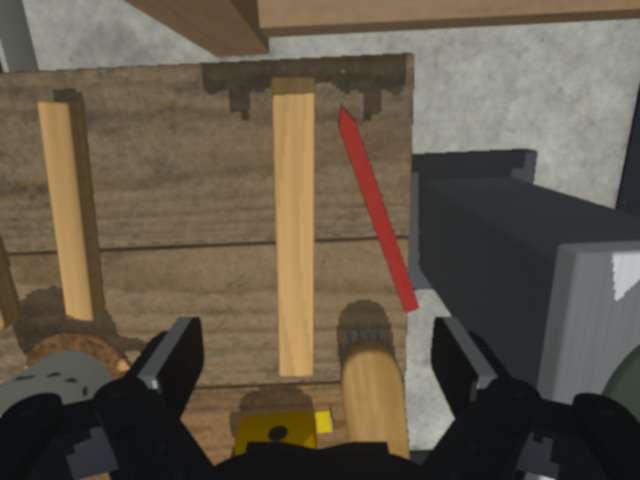

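The batten runs from (293,78) to (297,376), with the rails at (72,200) and on the left edge. I'll measure the batten from here.

```bash
python3 - <<'E'
from h import *
Z=np.load('/tmp/w7.npz'); p=Z['p'];T=Z['T']; c=optics.calibration('wrist')
hsv=cv2.cvtColor(p,cv2.COLOR_RGB2HSV)
m=((hsv[...,0]>13)&(hsv[...,0]<24)&(hsv[...,1]>80)&(hsv[...,2]>150)).astype(np.uint8); m[:, :255]=0; m[:,330:]=0; m=cv2.morphologyEx(m,cv2.MORPH_OPEN,np.ones((5,5)))
k=max(cv2.findContours(m,0,1)[0],key=cv2.contourArea).reshape(-1,2); w=plane(c,T,k,.022)[:,:2]*1000; print(cv2.minAreaRect(w.astype(np.float32)))
P=cloud(Z['d'],c,T); print(P[150,293],P[330,296])
E
```

```text
((384.892333984375, -181.00799560546875), (229.20687866210938, 29.313377380371094), 87.28414154052734)
[ 0.38104532 -0.25726438  0.02206165] [ 0.3875496  -0.1122882   0.02341141]
```

```bash
python3 -m handwheel '[[[1.8,1.5,-3],0,60],[[1.8,1.5,-7],0,60],[[1.8,1.5,-11],0,60],[[1.8,1.5,-13],0,60],[[1.8,1.5,-14],0,60]]'; python3 -m handwheel '[[[0,0,-1.2],0,60],[[0,0,-2.4],0,60],[[0,0,-2.4],0,60]]'; python3 -m handwheel '[[[0,0,0],0,0],[[0,0,0],0,0],[[0,0,0],0,0],[[0,0,0],0,0],[[0,0,0],0,0]]' 60
```

```text
time: 14.35
eef_pos: [0.3839, -0.1845, 0.0277]
tool_rot: [-0.691, 0.723, 0.002, -0.001]
ft_force: [0.2, 0.8, -0.6]
finger_gap: 0.0511
grasp_force: 0.0
time: 14.65
eef_pos: [0.385, -0.1855, 0.0052]
tool_rot: [-0.691, 0.723, 0.001, -0.0]
ft_force: [-0.8, -0.8, -0.3]
finger_gap: 0.0517
grasp_force: 0.0
time: 15.15
eef_pos: [0.3862, -0.1863, 0.0067]
tool_rot: [-0.692, 0.722, -0.001, 0.0]
ft_force: [-1.3, 1.4, 6.1]
finger_gap: 0.0284
grasp_force: 60.1
```

```bash
python3 -m handwheel '[[[0,0,2],0,0],[[0,0,6],0,0],[[0,0,10],0,0],[[0,0,15],0,0],[[0,0,19],0,0]]' 80; python3 -m handwheel '[[[2,3,0],-0.15,0],[[4,6,0],-0.3,0],[[6,9,0],-0.45,0],[[8,12,0],-0.6,0],[[10,15,0],-0.75,0]]'; python3 -m handwheel '[[[2,3,0],-0.15,0],[[4,6,0],-0.3,0],[[6.3,9.8,0],-0.45,0],[[6.3,9.8,0],-0.6,0],[[6.3,9.8,0],-0.7,0]]';python3 -m handwheel '[[[0,0,0],0,0],[[0,0,0],0,0]]'
python3 - <<'E'
from h import *
s=robot.read_state();q=s['tool_rot']; print(s['eef_pos'],2*np.degrees(np.arctan2(q[1],q[0]))-90,s['joint_pos'].round(2))
p,d,c,T=cam('wrist'); save(p,'w8.png'); np.savez('/tmp/w8',p=p,d=d,T=T)
E
```

```text
time: 15.65
eef_pos: [0.3858, -0.1859, 0.1987]
tool_rot: [-0.692, 0.722, -0.001, 0.0]
ft_force: [1.6, -0.3, -0.6]
finger_gap: 0.0276
grasp_force: 80.2
time: 16.15
eef_pos: [0.4856, -0.0356, 0.1962]
tool_rot: [-0.397, 0.918, -0.0, 0.0]
ft_force: [-0.1, -0.9, -0.5]
finger_gap: 0.028
grasp_force: 80.2
time: 16.65
eef_pos: [0.5483, 0.0626, 0.1957]
tool_rot: [-0.06, 0.998, -0.0, -0.0]
ft_force: [-0.3, -0.7, -0.5]
finger_gap: 0.0281
grasp_force: 80.2
time: 16.85
eef_pos: [0.5479, 0.0611, 0.1959]
tool_rot: [-0.062, 0.998, -0.0, -0.0]
ft_force: [0.3, 0.2, -0.7]
finger_gap: 0.0279
grasp_force: 80.2
[0.54786897 0.06108493 0.19586227] 97.1163298901692 [-0.02  0.35 -0.25  0.97 -0.   -0.15]
```

View pics/w8.png

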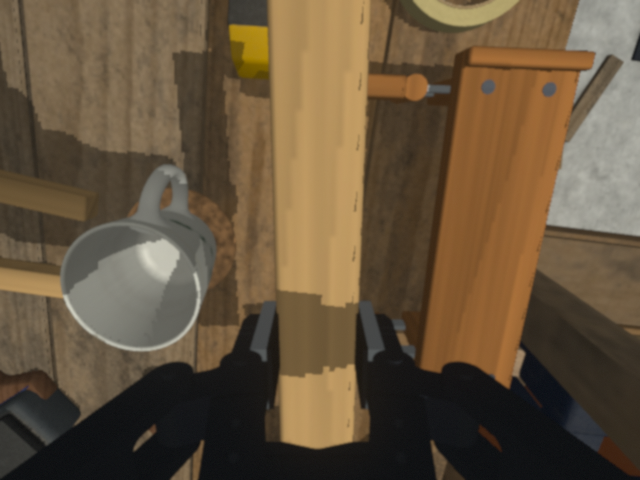

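```bash
python3 -m handwheel '[[[0,0,-3],-0.05,0],[[0,0,-6],-0.05,0],[[0,0,-9],-0.05,0],[[0,0,-11],-0.05,0],[[0,0,-11.6],-0.05,0]]'; python3 -m handwheel '[[[0,0,-0.2],0,0],[[0,0,-0.4],0,0],[[0,0,-0.5],0,0],[[0,0,-0.5],0,0]]'
```

```text
time: 17.4
eef_pos: [0.5462, 0.0607, 0.0777]
tool_rot: [-0.036, 0.999, 0.0, -0.002]
ft_force: [-1.1, 0.2, -1.1]
finger_gap: 0.0281
grasp_force: 80.2
time: 17.8
eef_pos: [0.5487, 0.0611, 0.0756]
tool_rot: [-0.036, 0.999, -0.0, 0.001]
ft_force: [0.4, -0.4, -0.5]
finger_gap: 0.0279
grasp_force: 80.2
```

```bash
python3 -m handwheel '[[[0,0,-0.1],0,0],[[0,0,-0.2],0,0],[[0,0,-0.3],0,0],[[0,0,-0.3],0,0]]';
```

```text
time: 18.2
eef_pos: [0.5488, 0.0611, 0.0747]
tool_rot: [-0.036, 0.999, -0.0, 0.001]
ft_force: [-6.6, -1.3, 20.0]
finger_gap: 0.0279
grasp_force: 82.8
```

Contact at the expected height. I'll release and retreat upwards, then go towards the near rail.

```bash
python3 -m handwheel '[[[0,0,0.2],0,25],[[0,0,0.2],0,45],[[0,0,0.2],0,60],[[0,0,0.2],0,60]]'; python3 -m handwheel '[[[0,0,3],0,60],[[0,0,7],0,60],[[0,-4,11],0,60],[[0,-9,11],0,60],[[0,-14,11],0,60]]'
python3 - <<'E'
from h import *
p,d,c,T=cam('scene'); save(p,'s9.png')
p,d,c,T=cam('top'); P=cloud(d,c,T); np.savez('/tmp/top9',p=p,d=d,T=T); X,Y,H=P[...,0],P[...,1],P[...,2]
def rect(m,z,n):
    k=max(cv2.findContours(m.astype(np.uint8),0,1)[0],key=cv2.contourArea).reshape(-1,2); print(n,cv2.minAreaRect((plane(c,T,k,z)[:,:2]*1000).astype(np.float32)))
rect((H>.08)&(H<.1)&(Y<.1)&(Y>.03)&(X>.4)&(X<.7),.09,'batten')
rect((H>.013)&(H<.035)&(X>.52)&(X<.6)&(Y<-.11),.022,'near');rect((H>.013)&(H<.035)&(X>.6)&(X<.68)&(Y<-.11),.022,'far')
E
```

```text
time: 18.6
eef_pos: [0.5481, 0.0611, 0.0736]
tool_rot: [-0.036, 0.999, 0.0, -0.0]
ft_force: [0.9, -0.6, -0.1]
finger_gap: 0.0515
grasp_force: 0.0
time: 19.1
eef_pos: [0.5493, -0.0752, 0.1856]
tool_rot: [-0.037, 0.999, -0.001, 0.002]
ft_force: [0.4, -0.8, -0.5]
finger_gap: 0.0511
grasp_force: 0.0
batten ((550.7639770507812, 60.461708068847656), (237.99099731445312, 30.732906341552734), 3.7993853092193604)
near ((560.215576171875, -454.5355224609375), (79.4321060180664, 77.86719512939453), 0.824499785900116)
far ((640.5881958007812, -454.44512939453125), (81.63233947753906, 79.24817657470703), 1.2515263557434082)
```

View pics/s9.png

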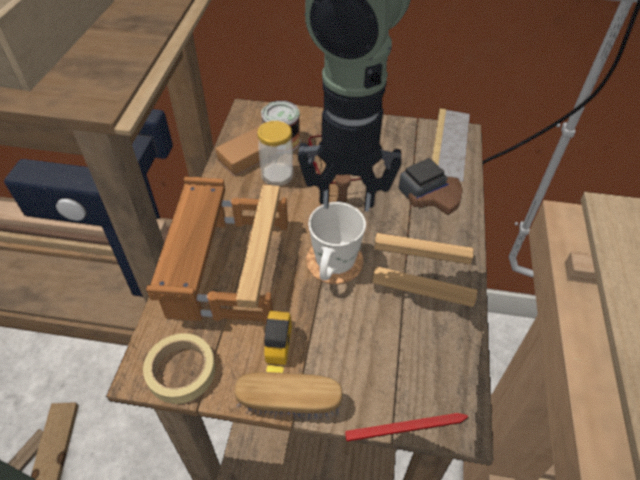

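The batten lies flat across both legs, from (265,190) to (258,300). Both rails are where they were at the start, at (425,247) and (425,286).

```bash
python3 -m handwheel '[[[0,-3,0],0.15,60],[[0,-6,0],0.3,60],[[0,-9,0],0.45,60],[[0,-12,0],0.6,60],[[0.6,-13.5,0],0.75,60]]'; python3 -m handwheel '[[[0,0,0],0.15,60],[[0,0,0],0.3,60],[[0,0,0],0.45,60],[[0,0,0],0.6,60],[[0,0,0],0.64,60]]'
cat > rails.py <<'E'
from h import *
s=robot.read_state();q=s['tool_rot']; print(s['eef_pos'],2*np.degrees(np.arctan2(q[1],q[0]))-90,s['finger_gap'])
p,d,c,T=cam('wrist'); P=cloud(d,c,T); X,Y,H=P[...,0],P[...,1],P[...,2]
m=((H>.014)&(H<.032)&(X>.48)&(X<.72)&(Y<-.08)&(Y>-.36)).astype(np.uint8); m=cv2.morphologyEx(m,cv2.MORPH_OPEN,np.ones((3,3)))
for k in cv2.findContours(m,0,1)[0]:
    if cv2.contourArea(k)>300: print(cv2.minAreaRect((plane(c,T,k.reshape(-1,2),.022)[:,:2]*1000).astype(np.float32)), k.reshape(-1,2).min(0),k.reshape(-1,2).max(0))
save(p,'rails_%d.png'%int(s['time']*10))
E
python3 rails.py
```

```text
time: 19.7
eef_pos: [0.5535, -0.2107, 0.1832]
tool_rot: [-0.402, 0.916, 0.0, -0.0]
ft_force: [0.1, -0.4, 0.5]
finger_gap: 0.0512
grasp_force: 0.0
time: 20.2
eef_pos: [0.5539, -0.2084, 0.1831]
tool_rot: [-0.669, 0.743, 0.001, -0.0]
ft_force: [0.9, 0.4, 0.0]
finger_gap: 0.0513
grasp_force: 0.0
[ 0.55394238 -0.20835139  0.18308424] 173.99404764571165 0.05127135486112326
((590.784912109375, -89.63116455078125), (17.06562042236328, 54.671051025390625), 82.89836120605469) [259 346] [320 363]
((635.133056640625, -212.5384979248047), (161.05148315429688, 23.48668098449707), 88.08061218261719) [184 121] [240 317]
((555.2542724609375, -213.60345458984375), (168.63665771484375, 21.47832679748535), 83.35709381103516) [301 102] [330 311]
```

```bash
python3 -m handwheel '[[[0.1,-0.4,-4],0,60],[[0.1,-0.4,-8],0,60],[[0.1,-0.4,-12],0,60],[[0.1,-0.4,-15],0,60],[[0.1,-0.4,-16],0,60]]'; python3 -m handwheel '[[[0,0,-1],0,60],[[0,0,-1.7],0,60],[[0,0,-1.7],0,60]]'; python3 -m handwheel '[[[0,0,0],0,0],[[0,0,0],0,0],[[0,0,0],0,0],[[0,0,0],0,0],[[0,0,0],0,0]]' 60
```

```text
time: 20.75
eef_pos: [0.5525, -0.2112, 0.02]
tool_rot: [-0.668, 0.745, 0.003, -0.001]
ft_force: [-0.5, 0.5, 0.2]
finger_gap: 0.0514
grasp_force: 0.0
time: 21.05
eef_pos: [0.5554, -0.2132, 0.007]
tool_rot: [-0.668, 0.744, -0.0, 0.0]
ft_force: [-0.4, 0.6, 0.4]
finger_gap: 0.0513
grasp_force: 0.0
time: 21.55
eef_pos: [0.5561, -0.2136, 0.0081]
tool_rot: [-0.668, 0.744, -0.001, 0.0]
ft_force: [-0.6, 0.6, 6.9]
finger_gap: 0.0203
grasp_force: 60.8
```

```bash
python3 -m handwheel '[[[0,0,3],0,0],[[0,0,8],0,0],[[0,0,13],0,0],[[0,4,18],0.05,0],[[0,9,18],0.1,0]]'; python3 -m handwheel '[[[-1,5,0],0.08,0],[[-2.5,10,0],0.08,0],[[-4,15,0],0.08,0],[[-5,20,0],0.08,0],[[-6.1,23.4,0],0.08,0]]'; python3 -m handwheel '[[[0,0,0],0,0],[[0,0,-3],0,0],[[0,0,-6],0,0],[[0,0,-6],0,0]]'
python3 - <<'E'
from h import *
s=robot.read_state();q=s['tool_rot']; print(s['eef_pos'],2*np.degrees(np.arctan2(q[1],q[0]))-90,s['joint_pos'].round(2))
p,d,c,T=cam('wrist'); save(p,'w10.png')
E
```

```text
time: 22.05
eef_pos: [0.5584, -0.1352, 0.1906]
tool_rot: [-0.703, 0.711, -0.005, 0.002]
ft_force: [0.3, 1.0, -0.8]
finger_gap: 0.0207
grasp_force: 60.0
time: 22.55
eef_pos: [0.4933, 0.1036, 0.1853]
tool_rot: [0.732, -0.681, 0.0, -0.0]
ft_force: [1.0, -0.2, -0.8]
finger_gap: 0.0205
grasp_force: 59.9
time: 22.95
eef_pos: [0.4912, 0.1007, 0.122]
tool_rot: [0.732, -0.682, -0.002, 0.002]
ft_force: [-0.5, 0.3, -0.9]
finger_gap: 0.0203
grasp_force: 59.9
[0.49119656 0.10068632 0.12195566] -175.92834702736502 [ 0.06  0.35 -0.47  0.76 -0.   -1.59]
```

View pics/w10.png

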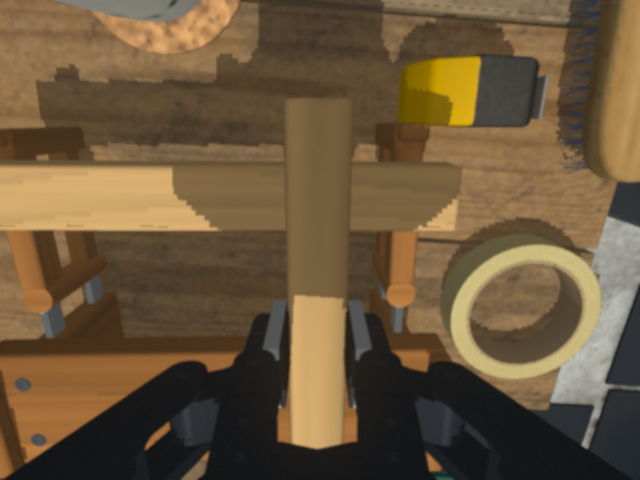

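The rail hangs square over the batten (crossing at about (318,195)). I'll correct by about 1 cm and lower it.

```bash
python3 -m handwheel '[[[0.4,1,0],0,0],[[0.4,1,-1],0,0],[[0.4,1,-2],0,0],[[0.4,1,-2.2],0,0],[[0.4,1,-2.2],0,0]]'; python3 -m handwheel '[[[0,0,-0.1],0,0],[[0,0,-0.2],0,0],[[0,0,-0.3],0,0],[[0,0,-0.3],0,0]]'
```

```text
time: 23.5
eef_pos: [0.4975, 0.1112, 0.1024]
tool_rot: [0.732, -0.681, -0.0, 0.001]
ft_force: [-0.1, 0.6, -0.9]
finger_gap: 0.0205
grasp_force: 59.9
time: 23.9
eef_pos: [0.4981, 0.1113, 0.1]
tool_rot: [0.732, -0.681, 0.0, -0.0]
ft_force: [0.3, -1.2, -1.0]
finger_gap: 0.0201
grasp_force: 59.9
```

```bash
python3 -m handwheel '[[[0,0,-0.1],0,0],[[0,0,-0.2],0,0],[[0,0,-0.2],0,0]]'; python3 -m handwheel '[[[0,0,-0.1],0,0],[[0,0,-0.1],0,0]]'
```

```text
time: 24.2
eef_pos: [0.4982, 0.1114, 0.0981]
tool_rot: [0.732, -0.681, 0.0, -0.0]
ft_force: [0.3, -0.1, 1.9]
finger_gap: 0.0204
grasp_force: 60.1
time: 24.4
eef_pos: [0.4982, 0.1113, 0.0981]
tool_rot: [0.732, -0.681, 0.0, -0.0]
ft_force: [-2.9, -0.3, 10.7]
finger_gap: 0.0205
grasp_force: 61.4
```

```bash
python3 -m handwheel '[[[0,0,0.1],0,30],[[0,0,0.1],0,45],[[0,0,0.1],0,60],[[0,0,0.1],0,60]]'; python3 -m handwheel '[[[0,0,3],0,60],[[0,0,7],0,60],[[1,-4,9],0,60],[[3,-8,9],-0.05,60],[[5,-12,9],-0.1,60]]'; python3 -m handwheel '[[[2,-5,0],0,60],[[4,-10,0],0,60],[[6,-15,0],0,60],[[8.6,-20,0],0,60],[[8.6,-20,0],0,60]]';python3 rails.py; python3 - <<'E'
from h import *
p,d,c,T=cam('top'); save(p[120:360,150:470],'t11.png'); P=cloud(d,c,T); X,Y,H=P[...,0],P[...,1],P[...,2]
for n,m,z in(('rail',(H>.104)&(H<.12)&(X>.4)&(X<.7)&(Y>0)&(Y<.24),.112),('batten',(H>.08)&(H<.1)&(Y<.1)&(Y>.03)&(X>.52)&(X<.7),.09)):
    k=max(cv2.findContours(m.astype(np.uint8),0,1)[0],key=cv2.contourArea).reshape(-1,2); print(n,cv2.minAreaRect((plane(c,T,k,z)[:,:2]*1000).astype(np.float32)),np.median(H[m]))
E
```

```text
time: 24.8
eef_pos: [0.498, 0.1113, 0.0977]
tool_rot: [0.732, -0.681, -0.0, 0.0]
ft_force: [1.4, -0.5, 0.2]
finger_gap: 0.0511
grasp_force: 0.0
time: 25.3
eef_pos: [0.5492, -0.0097, 0.1892]
tool_rot: [-0.697, 0.717, -0.001, 0.001]
ft_force: [1.9, -0.8, -0.8]
finger_gap: 0.0514
grasp_force: 0.0
time: 25.8
eef_pos: [0.6353, -0.2136, 0.1872]
tool_rot: [-0.695, 0.719, -0.001, -0.0]
ft_force: [0.6, 0.5, 0.3]
finger_gap: 0.0515
grasp_force: 0.0
[ 0.63530693 -0.21355675  0.18719185] 178.12384340026802 0.051482191515274715
((603.2642211914062, -90.63626861572266), (42.448490142822266, 12.916022300720215), 14.146493911743164) [336 345] [380 363]
((685.7470092773438, -229.91091918945312), (168.25918579101562, 22.73777961730957), 88.10652160644531) [233  89] [270 299]
rail ((499.20489501953125, 111.21170043945312), (22.380884170532227, 167.4897003173828), 2.969399929046631) 0.11167828519852618
batten ((594.4542846679688, 63.47346496582031), (150.41835021972656, 30.504465103149414), 3.8307580947875977) 0.0896173729876849
```

View pics/t11.png

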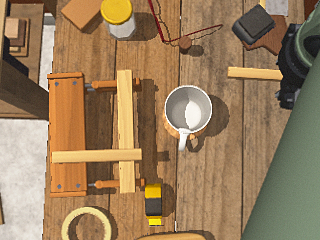

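The first rail is placed and level, top at 0.112 (crop (97,155)). The second rail has been knocked to (0.686, -0.230) at crop (253,73), so I'll follow it.

```bash
python3 -m handwheel '[[[2.5,-0.8,0],0,60],[[5,-1.6,0],0,60],[[5,-1.6,0],0,60],[[5,-1.6,0],0,60]]'; python3 rails.py
```

```text
time: 26.3
eef_pos: [0.6836, -0.2233, 0.1872]
tool_rot: [-0.697, 0.717, 0.001, -0.0]
ft_force: [0.5, 0.6, -0.5]
finger_gap: 0.0514
grasp_force: 0.0
[ 0.68358855 -0.22325414  0.18719189] 178.43387414250753 0.05140595406797684
((686.4173583984375, -230.0924072265625), (168.4775848388672, 21.88477897644043), 88.12337493896484) [299 100] [328 307]
```

```bash
python3 -m handwheel '[[[0.2,-0.6,-4],0,60],[[0.2,-0.6,-8],0,60],[[0.2,-0.6,-12],0,60],[[0.2,-0.6,-15],0,60],[[0.2,-0.6,-16.3],0,60]]'; python3 -m handwheel '[[[0,0,-0.8],0,60],[[0,0,-1.6],0,60],[[0,0,-1.6],0,60]]'; python3 -m handwheel '[[[0,0,0],0,0],[[0,0,0],0,0],[[0,0,0],0,0],[[0,0,0],0,0],[[0,0,0],0,0]]' 60
```

```text
time: 26.85
eef_pos: [0.6829, -0.2287, 0.0217]
tool_rot: [-0.697, 0.717, 0.003, -0.001]
ft_force: [0.0, 0.5, -0.1]
finger_gap: 0.0516
grasp_force: 0.0
time: 27.15
eef_pos: [0.6864, -0.2307, 0.0095]
tool_rot: [-0.697, 0.717, -0.0, 0.0]
ft_force: [-0.1, 0.4, 0.7]
finger_gap: 0.0513
grasp_force: 0.0
time: 27.65
eef_pos: [0.6872, -0.2312, 0.0106]
tool_rot: [-0.697, 0.717, -0.001, 0.0]
ft_force: [-0.1, 0.4, 6.4]
finger_gap: 0.0202
grasp_force: 61.5
```

```bash
python3 -m handwheel '[[[0,0,3],0,0],[[0,0,8],0,0],[[0,0,13],0,0],[[-1,4,18],0.05,0],[[-2,9,18],0.1,0]]'; python3 -m handwheel '[[[-1,5,0],0,0],[[-2.5,10,0],0,0],[[-4,15,0],0,0],[[-6,20,0],0,0],[[-7.2,25,0],0,0]]'; python3 -m handwheel '[[[0,1,0],0,0],[[0,1,-3],0,0],[[0,1,-6],0,0],[[0,1,-6],0,0],[[0,1,-6],0,0]]'
```

```text
time: 28.15
eef_pos: [0.6714, -0.1547, 0.1928]
tool_rot: [0.731, -0.682, 0.005, -0.002]
ft_force: [1.4, 0.7, -0.7]
finger_gap: 0.0202
grasp_force: 60.8
time: 28.65
eef_pos: [0.5976, 0.0897, 0.1869]
tool_rot: [0.732, -0.682, -0.0, 0.0]
ft_force: [0.3, -1.0, -1.4]
finger_gap: 0.0202
grasp_force: 60.7
time: 29.15
eef_pos: [0.5989, 0.0976, 0.1268]
tool_rot: [0.732, -0.682, -0.0, 0.001]
ft_force: [0.2, -0.3, 0.2]
finger_gap: 0.0201
grasp_force: 60.7
```

```bash
python3 -m handwheel '[[[-0.3,1,0],0,0],[[-0.3,2.1,-0.5],0,0],[[-0.3,2.1,-1.5],0,0],[[-0.3,2.1,-2.3],0,0],[[-0.3,2.1,-2.3],0,0]]'; python3 -m handwheel '[[[0,0,-0.1],0,0],[[0,0,-0.2],0,0],[[0,0,-0.3],0,0],[[0,0,-0.3],0,0]]'
```

```text
time: 29.65
eef_pos: [0.5948, 0.119, 0.1022]
tool_rot: [0.732, -0.681, -0.001, 0.001]
ft_force: [0.6, 0.6, -1.2]
finger_gap: 0.0202
grasp_force: 60.7
time: 30.05
eef_pos: [0.5962, 0.1189, 0.1009]
tool_rot: [0.732, -0.681, 0.0, -0.0]
ft_force: [0.1, 0.0, -0.8]
finger_gap: 0.0204
grasp_force: 60.7
```

```bash
python3 -m handwheel '[[[0,0,-0.1],0,0],[[0,0,-0.1],0,0],[[0,0,-0.1],0,0]]'; python3 -m handwheel '[[[0,0,0],0,30],[[0,0,0],0,45],[[0,0,0],0,60],[[0,0,0],0,60]]'; python3 -m handwheel '[[[0,0,3],0,60],[[0,0,7],0,60],[[-4,-7,9],0,60],[[-8,-12,9],0,60],[[-12,-17,9],0,60]]';python3 -m handwheel '[[[-4,-5,0],0,60],[[-8,-10,0],0,60],[[-8,-15,0],0,60],[[-8,-15,0],0,60]]'
python3 - <<'E'
from h import *
p,d,c,T=cam('scene'); save(p,'s12.png')
p,d,c,T=cam('top'); P=cloud(d,c,T); X,Y,H=P[...,0],P[...,1],P[...,2]
def rect(m,z,n):
    for k in cv2.findContours(m.astype(np.uint8),0,1)[0]:
        if cv2.contourArea(k)>60: print(n,cv2.minAreaRect((plane(c,T,k.reshape(-1,2),z)[:,:2]*1000).astype(np.float32)),np.median(H[m]))
rect((H>.104)&(H<.12)&(X>.4)&(X<.7)&(Y>.01)&(Y<.24),.112,'rail')
rect((H>.05)&(H<.084)&(X>.42)&(X<.68)&(Y>.02)&(Y<.14),.068,'leg')
Q=P[(H>.09)&(H<.105)&(X>.53)&(X<.65)&(Y<-.0)&(Y>-.11)][:,:2].astype(np.float32); print('mug',cv2.minEnclosingCircle(Q))
E
```

```text
time: 30.35
eef_pos: [0.5963, 0.119, 0.1006]
tool_rot: [0.732, -0.681, 0.0, -0.0]
ft_force: [-2.7, -1.6, 5.4]
finger_gap: 0.0205
grasp_force: 61.4
time: 30.75
eef_pos: [0.596, 0.1191, 0.0996]
tool_rot: [0.732, -0.681, -0.0, 0.0]
ft_force: [-0.1, -0.9, 0.4]
finger_gap: 0.051
grasp_force: 0.0
time: 31.25
eef_pos: [0.5124, -0.0043, 0.1885]
tool_rot: [0.732, -0.681, 0.001, -0.0]
ft_force: [0.7, -1.8, 0.6]
finger_gap: 0.0517
grasp_force: 0.0
time: 31.65
eef_pos: [0.4313, -0.1561, 0.1881]
tool_rot: [0.731, -0.683, 0.001, 0.0]
ft_force: [1.2, 1.0, 0.1]
finger_gap: 0.051
grasp_force: 0.0
rail ((499.20489501953125, 111.21170043945312), (22.380884170532227, 167.4897003173828), 2.969399929046631) 0.11168151724233621
rail ((595.966796875, 119.74964904785156), (23.151079177856445, 169.68614196777344), 3.8676681518554688) 0.11168151724233621
leg ((453.765869140625, 104.00274658203125), (35.140220642089844, 63.215396881103516), 6.240945816040039) 0.06762104233712529
leg ((460.4839172363281, 30.7014102935791), (29.282472610473633, 19.53662109375), 2.0470690727233887) 0.06762104233712529
leg ((643.2581176757812, 111.56671905517578), (16.872196197509766, 52.81182098388672), 5.182555198669434) 0.06762104233712529
mug ((0.586603581905365, -0.057981185615062714), 0.054188281297683716)
```

View pics/s12.png

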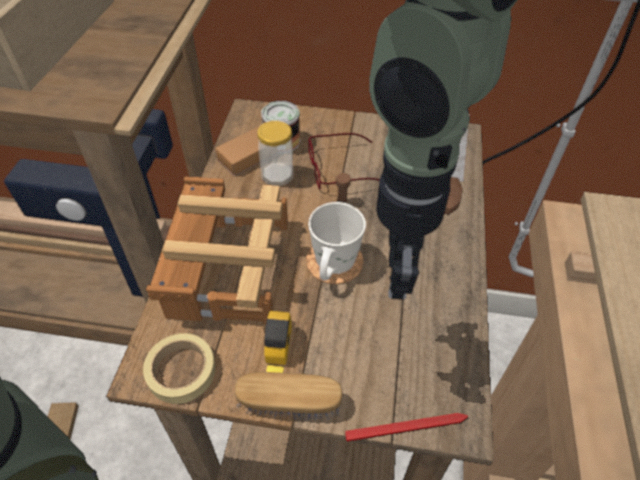

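Both rails lie level on ledge and batten, at (230,207) and (220,252). They are 97 mm apart with tops at 112 mm. The mug stands on the coaster at (336,240) and the legs are out.

```bash
python3 -c "
from cell import robot
print(robot.finish_job())"
```

```text
the job is handed in; nothing more can be done
None
```

I handed the job in at about 32 s. The mug stands on the coaster, both legs are out at their stops, the batten lies flat across them, and both rails present (only two were there) lie level from ledge to batten, 97 mm apart; no verdict came back.

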